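Fetch the tall tube out of the latched specimen carrier

TASK

Open the specimen carrier by lifting the paddle on its front, swing the lid right back and leave it standing open. Take out the one tall tube by its cap, going in through the gap along its row without dislodging the other tubes, and lower it gently, foot first, into the empty beaker that stands alone to the right of the carrier, on the near side of the bench, and leave it there, beaker upright.

Things in the scene. Friction and masses are not known exactly. Their poses are not given: they have to be found in the camera images.
- carrier: Specimen carrier: grey plastic box fixed to the bench, 176 mm deep (its x), 196 mm wide (its y), walls 85 mm high. Origin on its underside below the middle hole of its tube insert; +x points from the front (latch, facing the robot) to the back (hinge), z up. Front face at x = -72 mm, rear face at x = +104 mm. Its clear lid tops out at 130 mm. Gel packs stand behind the insert.
- insert_top (a point): Middle of the top of the white tube insert, 50 mm up; axes as the carrier's. 15 mm square holes, 25 mm apart, 5 rows (rows run along y) of 7; hole bottoms 42 mm below. The 2nd and 4th row (x = -25, +25 mm) each hold a tube with two empty holes to either side along the row: 60 mm free from its axis. Fingers fit only there, closing along y: caps of the rows before and behind leave a 34 mm wide lane.
- lid (a joint): Lid hinge, rad: 0 shut, opens up and backward to 1.9 (stop). The lid is a clear hood 45 mm deep that reaches 176 mm forward of the hinge. Stiff hinge: it stays where it is left; about 3 N at the paddle move it. The pawl locks it at 0 until the paddle is lifted.
- lid_hinge (a point): Middle of the lid's hinge line (which runs along the carrier's y), 85 mm above the bench at the carrier's rear rim. Does not move.
- paddle (a joint): Latch paddle against the lid, rad: 0 at rest, lifted up to 0.45 (stop); a spring returns it, about 2 N at the grip. Beyond 0.3 the pawl is clear of its keeper and the lid is free; below, the lid stays locked. With the paddle held up, pulling on swings the lid.
- paddle_pivot (a point): Middle of the paddle's pivot line (along the carrier's y), at the middle of the lid's front: with the lid shut 179 mm forward of and 18 mm above the hinge line. Moves with the lid.
- paddle_grip (a point): Grip point of the black paddle, a tongue 40 mm wide (carrier y), 6 mm thick, reaching 56 mm forward from its pivot. Both sides are free: it can be pinched across its width from above. The point is in mid width and thickness, 38 mm forward of and 5 mm below the pivot, 98 mm above the bench when shut. Its z axis is up at rest and tilts with paddle and lid.
- tall_tube_center (a point): Middle (half-way up) of the wanted tube, 113 mm high, taller and with a bigger cap than the others. Cap 20 mm across, from 24 to 56 mm above this point, rising 17 mm above the caps around; glass 13 mm thick below. About 15 g. z along it toward the cap. It stands in the 2nd or 4th row of the insert, with the two empty holes on either side.
- tall_tube_foot (a point): Underside of the tall tube, on its axis, 56.5 mm below its middle.
- beaker: Loose clear plastic beaker, the near one, to the right of the carrier (another stands far back by the paper roll), 77 mm across the rim, 93 mm high, about 120 g. Origin at the middle of its underside; inner floor 4 mm up; inside about 56 mm wide at the floor and 62 mm at the rim.
- tube_0_center (a point): Middle of an ordinary blood tube, 96 mm high, cap 16 mm across, loose in its hole; 13 more of its kind, farther off, are stuck fast and not listed.
- tube_1_center (a point): Middle of an ordinary blood tube, 96 mm high, cap 16 mm across, loose in its hole; 13 more of its kind, farther off, are stuck fast and not listed.
- tube_2_center (a point): Middle of an ordinary blood tube, 96 mm high, cap 16 mm across, loose in its hole; 13 more of its kind, farther off, are stuck fast and not listed.
- tube_3_center (a point): Middle of an ordinary blood tube, 96 mm high, cap 16 mm across, loose in its hole; 13 more of its kind, farther off, are stuck fast and not listed.
- tube_4_center (a point): Middle of an ordinary blood tube, 96 mm high, cap 16 mm across, loose in its hole; 13 more of its kind, farther off, are stuck fast and not listed.
- tube_5_center (a point): Middle of an ordinary blood tube, 96 mm high, cap 16 mm across, loose in its hole; 13 more of its kind, farther off, are stuck fast and not listed.
- tube_6_center (a point): Middle of an ordinary blood tube, 96 mm high, cap 16 mm across, loose in its hole; 13 more of its kind, farther off, are stuck fast and not listed.
- tube_7_center (a point): Middle of an ordinary blood tube, 96 mm high, cap 16 mm across, loose in its hole; 13 more of its kind, farther off, are stuck fast and not listed.
- tube_8_center (a point): Middle of an ordinary blood tube, 96 mm high, cap 16 mm across, loose in its hole; 13 more of its kind, farther off, are stuck fast and not listed.
- tube_9_center (a point): Middle of an ordinary blood tube, 96 mm high, cap 16 mm across, loose in its hole; 13 more of its kind, farther off, are stuck fast and not listed.
- tube_10_center (a point): Middle of an ordinary blood tube, 96 mm high, cap 16 mm across, loose in its hole; 13 more of its kind, farther off, are stuck fast and not listed.
- tube_11_center (a point): Middle of an ordinary blood tube, 96 mm high, cap 16 mm across, loose in its hole; 13 more of its kind, farther off, are stuck fast and not listed.
There are look-alikes about, which are no part of the job. Leave any yellow look-alike of the beaker alone.

How it is judged:
On the way, in this order (a step that is already met when the one before it is completed fails the run):
1. the lid is swung open (past 75 degrees) (value of joint lid above 1.3 rad), for 0.2 s.
2. the tall tube is lifted out of its hole, foot more than 70 mm above the bench (height (world z) of tall_tube_foot above 0.07 m), for 0.1 s.
At the end, for the whole second after the job is handed in: Lid open (above 1.2 rad); tall tube foot down in the beaker: foot within 30 mm of its underside and 36 mm of its axis, leaning under 0.8 rad (may rest on the rim), at rest; beaker upright on the bench; every other tube still in its hole, within 20 mm (value of joint lid above 1.2 rad and horizontal distance between tall_tube_foot and beaker below 0.036 m and z of tall_tube_foot in the frame of beaker below 0.03 m and angle between tall_tube_center's own z axis and vertical below 0.8 rad and angle between beaker's own z axis and vertical below 0.1 rad and linear speed of beaker below 0.03 m/s and linear speed of tall_tube below 0.05 m/s and height (world z) of beaker below 0.01 m); the robot touches nothing.
It fails at once if another tube dislodged: its middle moved by more than 20 mm (distance of any of tube_0_center, tube_1_center, tube_2_center, tube_3_center, tube_4_center, tube_5_center, tube_6_center, tube_7_center, tube_8_center, tube_9_center, tube_10_center, tube_11_center from where it was at the start of the episode above 0.02 m).
It fails at once if the beaker knocked over (tilted by more than 0.5 rad) (angle between beaker's own z axis and vertical above 0.5 rad).
It fails at once if the tall tube dropped into the beaker instead of lowered (falling faster than 0.9 m/s inside it) (horizontal distance between tall_tube_foot and beaker below 0.036 m and z of tall_tube_foot in the frame of beaker below 0.09 m and linear speed of tall_tube above 0.9 m/s).
It also fails if it takes over 58 s, if anything falls off the work surface, if the arm or the gripper's body presses on something with over 40 N, if the wrist force passes 120 N, or if a joint passes its speed limit or range.

ROBOT

A 6-joint arm with a two-finger parallel gripper is mounted at the origin on a cart in front of the work surface, level with it; the furniture and walls round the work are solid. World frame = base frame: x ahead of the robot, y to its left, z up, the work surface at z = 0. Lengths are in m, angles in rad, forces in N, time in s.
With the tool pointing down it reaches from about 0.275 to 0.85 m from the base axis. Payload 19 kg.
Tool frame: the origin (TCP) lies at the very end of the fingers, on their centre line; the grasp point (between the pads) lies 19 mm behind it; z points along the fingers, y is the line along which they close (so a half turn about z gives the same grasp; the last joint's range is limited). The gripper opens to 85 mm and grips with 20 to 120 N. Pads are 22 mm wide; open, the fingers measure 114 mm over their backs; the gripper's body (76 mm by 85 mm) begins 54 mm behind the grasp point. The pads swing forward as they close: fully open they stand 13 mm farther back than shut.
Start: joints at [-1.26, 0.15, 1.437, -0, 1.554, -0.134], TCP at [0.247, -0.519, 0.231] pointing down, gripper open.
Joint ranges: [-2.8, 2.8], [-0.68, 2.1], [0.12, 2.68], [-1.39, 4.53], [0.16, 2.79], [-2.81, 2.81]. Speed limits (rad/s): [1.89, 1.89, 2.22, 3.01, 3.01, 3.01].

INTERFACE

Orientations are given as a rotation vector (axis times angle).
In Python, from workcell import env, cams gives the robot as it stands. The module is installed in compiled form; this text tells all that it offers.
- The arm moves only by the tool arm_command, never from a script. Its argument "plan" is a list of rows, each an object of numbers: "tx", "ty", "tz": the shift along the tool's x, y, z in m; "turn": the turn about the tool's z in degrees. In form: [{"tx": .., "ty": .., "tz": .., "turn": ..}, ...]. A call has 1 to 10 rows; each row is the pose to reach, as a shift and turn from the pose commanded when the call began, along the tool's axes at that moment; what a row does not reach only later rows make up. A row lasts 1/10 s, in which the tool goes at most 50 mm and 8.59 degrees, less where a joint would pass 70% of its speed; a pose out of reach is approached as far as the arm can. A call with a gripper value outside its range is refused whole. "hand" is the closure in counts, from 0 (fully open) to 255 (shut), set as the call begins (left out, the last holds). The fingers move at their own pace and stop on an object; "newtons" is the grip in N (left out, the last holds). Time passes only in rows, so rows that repeat a pose let the fingers close. It gives the time, the measured TCP pose, the force, the opening and the grip force at its end, in the units of the state.
- env.read_state(): the state, without advancing time (a new reading comes with each control period).
- cams.camera(name): name is "scene" or "top" or "wrist"; returns the picture (420x560x3 uint8, blue, green, red); there is no depth.
- cams.camera_info(name): a dict with "vfov" (degrees; the focal length in pixels is half the picture's height over the tangent of half this angle, whatever the lens; pixels are square), "cx", "cy" (the principal point, pixels), "world_to_cam" (4x4, takes a point from world to camera coordinates). Camera axes: x right, y up, looking along -z (the intrinsics and any distortion apply to the point x, -y, -z); pixel columns grow to the right and rows downward; lengths in m; the calibration is good to about 2 mm. A picture is of the moment at which its call begins: read the wrist's pose just before it. camera_info takes no time and is no camera call; for the wrist camera it gives the pose at the moment of the call.
- env.job_done(): hands the job in; it is judged then, once.
The state is a dict: "time_s": time; "joint_pos": joint angles; "qvel": joint speeds; "joint_efforts": joint torques, N m; "position": TCP position; "tool_rot": TCP orientation; "wrist_force": force on the tool from outside, world axes, zero at the start; "moment": the same for the moment, N m; "finger_gap": finger opening in m; "finger_force": force on a finger pad.
Only numpy, scipy, OpenCV 4.12 (cv2) and the standard library are available. Lean on these libraries where they do the work, as an engineer would, in place of code of your own. Each camera call takes 0.05 s, during which the arm holds its last target. There are 200 camera calls.

## Working session

There is one attempt and no reset: what is moved stays moved. The work goes in short steps, Python scripts to look and compute and a tool call to move; the robot and the scene stay as the last step left them, time stands still between calls to the robot, and variables do not carry over. Pictures are saved under pics/ and viewed, at most 13 in all, crops included, and the job is handed in when it is done.

Besides the shell and the picture viewer there is one more tool, called after "Call:" as a command line: name --argument value ..., lists and objects as JSON in quotes. arm_command: Moves the arm, as the interface text tells. Its arguments: {"type":"object","properties":{"plan":{"type":"array"},"hand":{"type":"number"},"newtons":{"type":"number"}},"required":["plan"]}

```bash
mkdir -p pics
cat > h.py <<'E'
import numpy as np, cv2
from workcell import env, cams
from scipy.spatial.transform import Rotation as R
def ray(name,u,v,info=None):
    i=info or cams.camera_info(name); f=210/np.tan(np.radians(i['vfov']/2))
    M=np.array(i['world_to_cam']); Rm=M[:3,:3]; t=M[:3,3]
    d=Rm.T@np.array([(u-i['cx'])/f,-(v-i['cy'])/f,-1]); return -Rm.T@t,d
def onz(name,u,v,z,info=None):
    o,d=ray(name,u,v,info); return o+d*(z-o[2])/d[2]
def proj(name,p,info=None):
    i=info or cams.camera_info(name); f=210/np.tan(np.radians(i['vfov']/2))
    c=np.array(i['world_to_cam'])@np.append(p,1); return i['cx']+f*c[0]/-c[2], i['cy']-f*c[1]/-c[2]
E
python3 - <<'E'
from h import *
ims=[]
for n in ['scene','top','wrist']:
    i=cams.camera_info(n); print(n,{k:(np.round(v,3).tolist()) for k,v in i.items() if k!='name' and not isinstance(v,str)})
    im=cams.camera(n); cv2.imwrite(f'pics/{n}0.png',im)
s=env.read_state(); print(s['position'],s['tool_rot'],s['time_s'],s['finger_gap'])
E
```

```text
scene {'vfov': 52.072, 'cx': 279.814, 'cy': 206.459, 'world_to_cam': [[0.732, -0.681, -0.003, -0.459], [0.295, 0.313, 0.903, -0.226], [-0.614, -0.662, 0.43, -0.722], [0.0, 0.0, 0.0, 1.0]]}
top {'vfov': 51.778, 'cx': 276.51, 'cy': 206.964, 'world_to_cam': [[0.021, -1.0, 0.002, -0.085], [0.997, 0.021, 0.078, -0.537], [-0.078, 0.001, 0.997, -0.983], [0.0, 0.0, 0.0, 1.0]]}
wrist {'vfov': 62.339, 'cx': 277.821, 'cy': 207.654, 'world_to_cam': [[0.431, -0.903, -0.001, -0.575], [0.862, 0.412, -0.295, 0.038], [0.267, 0.126, 0.956, -0.38], [0.0, 0.0, 0.0, 1.0]]}
[ 0.24732221 -0.51889455  0.23083166] [-3.06331279e+00 -6.92701094e-01  1.19870868e-04] 0.15 0.08520444085874294
```

View pics/scene0.png

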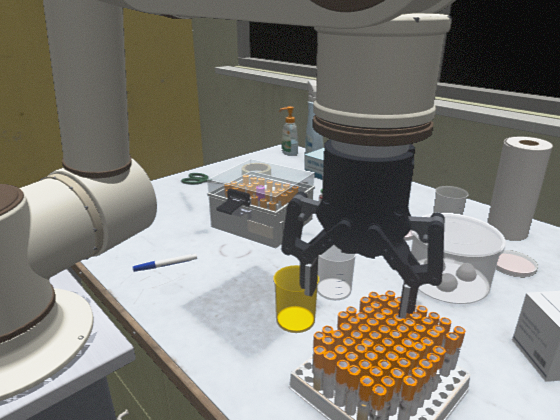

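View pics/top0.png

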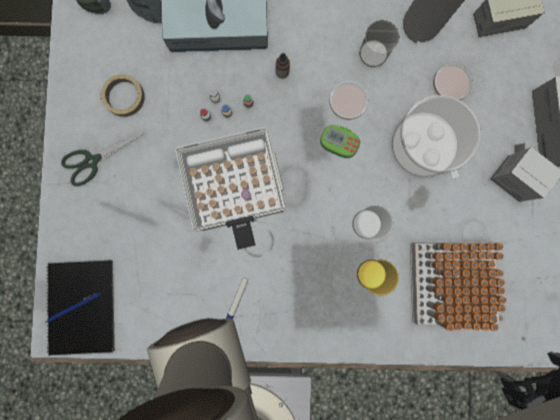

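The scene view shows the carrier at about (262,200), with its black paddle at (235,200) and a purple cap at (262,190). In the top view the paddle is at (244,234), the purple cap at (247,194), the near clear beaker at (370,222), the yellow one at (378,275) and the far clear one at (375,50).

Candidates for the tube are the purple cap at (247,194), the orange caps in the carrier and the rack at (465,285). I choose the purple one. For the beaker I choose the clear one at (370,222).

Run:
```python
from h import *
im=cv2.imread('pics/top0.png'); c=im[120:260,165:400]
cv2.imwrite('pics/crop1.png',cv2.resize(c,None,fx=3.4,fy=3.4,interpolation=cv2.INTER_CUBIC))
hsv=cv2.cvtColor(im,cv2.COLOR_BGR2HSV)
# purple
m=cv2.inRange(hsv,(120,50,40),(165,255,255)); m[:120]=0;m[260:]=0
n,l,s,ce=cv2.connectedComponentsWithStats(m)
for k in range(1,n):
    if s[k,4]>5: print('purple',s[k],ce[k],onz('top',*ce[k],0.118))
# black paddle
m=cv2.inRange(im,(0,0,0),(50,50,50)); m[:205]=0;m[255:]=0;m[:,:215]=0;m[:,275:]=0
n,l,s,ce=cv2.connectedComponentsWithStats(m)
for k in range(1,n):
    if s[k,4]>30:
        pts=np.argwhere(l==k)[:,::-1].astype(np.float32); r=cv2.minAreaRect(pts)
        print('black',s[k],ce[k],r)
        for p in cv2.boxPoints(r): print(onz('top',*p,0.1).round(4))
```

```text
purple [241 189   9  10  34] [245.91176471 194.08823529] [ 0.55709268 -0.00896369  0.118     ]
```

View pics/crop1.png

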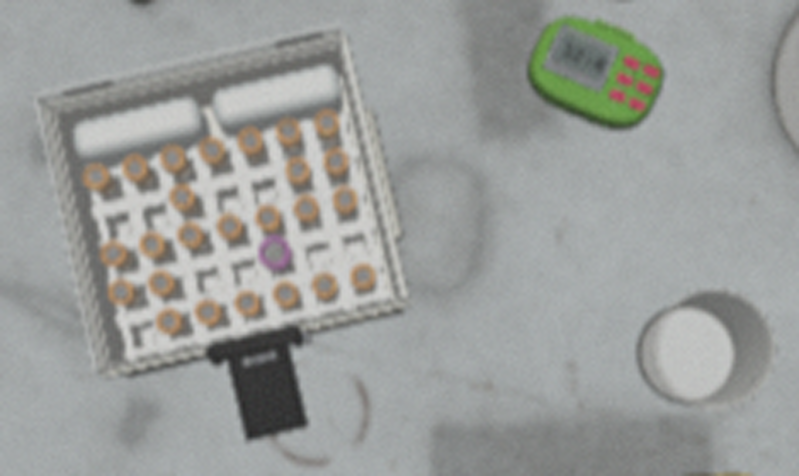

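The crop confirms it: the purple cap sits at crop (275,253) in the second row, with two empty holes on either side at (207,280), (244,268), (318,252) and (355,241). The paddle tongue is at crop (267,395) and the clear beaker at crop (705,350).

Run:
```python
from h import *
F=lambda a,z: onz('top',165+(a[0]+.5)/3.4-.5,120+(a[1]+.5)/3.4-.5,z)
tube=F((275,253),.119); print('tube',tube)
a=F((169,321),.104);b=F((363,278),.104);v=a-b; print(np.linalg.norm(v),'exp .125'); y1=np.degrees(np.arctan2(-v[0],v[1]))
a=F((96,177),.104);b=F((327,123),.104);v=a-b; print(np.linalg.norm(v),'exp .15'); y2=np.degrees(np.arctan2(-v[0],v[1]));print(y1,y2)
yaw=np.radians((y1+y2)/2); ex=np.array([np.cos(yaw),np.sin(yaw),0]); ey=np.array([-ex[1],ex[0],0])
# paddle corners front edge
p=F((248,438),.095);q=F((306,424),.095); print('paddle w',np.linalg.norm(p-q)); mid=(p+q)/2; print('grip',mid+ex*.018)
# carrier coords of the tube & origin estimates (columns: caps back row 4th col = y 0)
bk=F((212,152),.104); o=bk-ex*.05; print('origin',o); print('tube rel',(tube-o)@ex,(tube-o)@ey)
print('grip rel origin',o-ex*(.075+.038))
# beaker: rim ellipse right-far; floor white disk
print('floor',F((694,354),.005)); 
print('rim', F((714,347),.093))
print('rimedges', F((772,345),.093),F((640,352),.003), F((708,290),.093), F((690,403),.005))
```

```text
tube [ 0.55703103 -0.00823135  0.119     ]
0.12416220095383029 exp .125
0.1493615811378966 exp .15
13.739928659657881 14.52865126250991
paddle w 0.03737320040272566
grip [ 0.46483758 -0.00630993  0.095     ]
origin [0.57333244 0.02202268 0.104     ]
tube rel -0.023195798338629614 -0.02535738982103162
grip rel origin [ 0.4637534 -0.0055714  0.104    ]
floor [ 0.5050576 -0.2915326  0.005    ]
rim [ 0.50588006 -0.28526079  0.093     ]
rimedges [ 0.50790334 -0.32193073  0.093     ] [ 0.50575793 -0.25452684  0.003     ] [ 0.54195362 -0.28135357  0.093     ] [ 0.47119614 -0.28890465  0.005     ]
```

Call:
arm_command --plan '[{"tx": 0.05, "ty": -0.04, "tz": 0, "turn": 6}, {"tx": 0.09, "ty": -0.08, "tz": 0, "turn": 11.4}, {"tx": 0.13, "ty": -0.115, "tz": 0, "turn": 11.4}, {"tx": 0.165, "ty": -0.15, "tz": 0, "turn": 11.4}, {"tx": 0.2, "ty": -0.18, "tz": 0, "turn": 11.4}, {"tx": 0.24, "ty": -0.21, "tz": 0, "turn": 11.4}, {"tx": 0.275, "ty": -0.245, "tz": 0, "turn": 11.4}, {"tx": 0.31, "ty": -0.275, "tz": 0, "turn": 11.4}, {"tx": 0.35, "ty": -0.31, "tz": 0, "turn": 11.4}, {"tx": 0.385, "ty": -0.34, "tz": 0, "turn": 11.4}]' --hand 0 --newtons 40

```text
time_s: 1.15
position: [0.4433, -0.0571, 0.2315]
tool_rot: [3.118, 0.385, 0.001]
wrist_force: [1.5, -1.4, -1.0]
finger_gap: 0.0854
finger_force: 0.0
```

```bash
cat > st.py <<'E'
from h import *
import sys
o=np.array([.5733,.022,0]); yaw=np.radians(14.1)
ex=np.array([np.cos(yaw),np.sin(yaw),0]); ey=np.array([-ex[1],ex[0],0])
s=env.read_state(); p=np.array(s['position']); Rt=R.from_rotvec(s['tool_rot']).as_matrix()
print('t',round(s['time_s'],2),'pos',p.round(4),'heading',np.degrees(np.arctan2(Rt[1,0],Rt[0,0])).round(2),'F',np.round(s['wrist_force'],1),'gap',round(s['finger_gap'],4),'carrier',((p-o)@ex).round(4),((p-o)@ey).round(4))
def go(w): return (Rt.T@(np.array(w)-p)).round(4)
E
python3 - <<'E'
from st import *
print(go([.4645,-.006,.2]))
E
```

```text
t 1.15 pos [ 0.4433 -0.0571  0.2315] heading 14.08 F [ 1.5 -1.4 -1. ] gap 0.0854 carrier -0.1454 -0.045
[ 0.033  -0.0444  0.0315]
```

Call:
arm_command --plan '[{"tx": 0.02, "ty": -0.025, "tz": 0.01, "turn": 0}, {"tx": 0.033, "ty": -0.044, "tz": 0.031, "turn": 0}, {"tx": 0.033, "ty": -0.044, "tz": 0.031, "turn": 0}]'

```text
time_s: 1.45
position: [0.4639, -0.006, 0.1978]
tool_rot: [-3.116, -0.39, 0.005]
wrist_force: [0.0, 0.4, 0.7]
finger_gap: 0.0854
finger_force: 0.0
```

Run:
```python
from st import *
i=cams.camera_info('wrist'); im=cams.camera('wrist'); cv2.imwrite('pics/w1.png',im)
print('pred grip px',proj('wrist',[.4645,-.006,.098],i), 'tube',proj('wrist',[.556,-.0083,.12],i))
```

```text
t 1.45 pos [ 0.4639 -0.006   0.1978] heading 14.26 F [0.  0.4 0.7] gap 0.0854 carrier -0.1129 -0.0005
pred grip px (np.float64(278.40754223438984), np.float64(207.64673549577958)) tube (np.float64(320.0363132655126), np.float64(77.67051023287078))
```

View pics/w1.png

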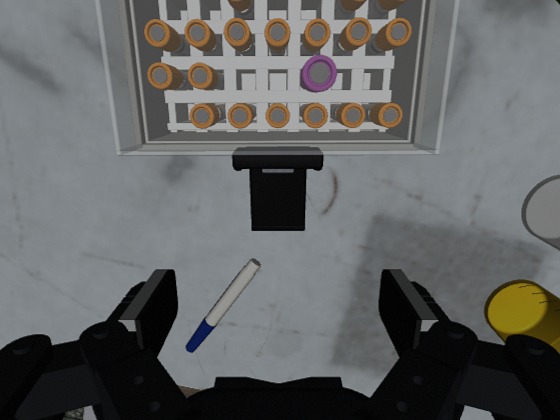

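The wrist view shows the paddle tip at (278,231) and the purple cap at (319,72). Both fall within a few pixels of the predictions, so I'm descending and pinching.

Call:
arm_command --plan '[{"tz": 0.04}, {"tz": 0.08}, {"tz": 0.12}, {"tz": 0.12}]'

```text
schema error: expected keys tx, ty, tz, turn
```

Call:
arm_command --plan '[{"tz": 0}, {"tz": 0}, {"tz": 0}, {"tz": 0}, {"tz": 0}, {"tz": 0}]' --hand 255

```text
schema error: expected keys tx, ty, tz, turn
```

Run:
```python
from st import *
# grip path in carrier x,z relative to start grip (-.113,.098): phi lift then lid theta
def g(th,ph):
    f=np.array([-np.cos(th),np.sin(th)]);u=np.array([np.sin(th),np.cos(th)])
    return (.179+.038*np.cos(ph)+.005*np.sin(ph))*f+(.018+.038*np.sin(ph)-.005*np.cos(ph))*u
g0=g(0,0)
for ph in (.15,.3,.43): print('ph',ph,(g(0,ph)-g0).round(4))
for th in np.arange(.1,1.75,.1): print('th',round(th,2),(g(th,.43)-g0).round(3))
```

```text
t 1.5 pos [ 0.4639 -0.0073  0.1991] heading 14.22 F [ 0.  -0.4  0.3] gap 0.0852 carrier -0.1132 -0.0018
ph 0.15 [-0.0003  0.0057]
ph 0.3 [0.0002 0.0115]
ph 0.43 [0.0014 0.0163]
th 0.1 [0.005 0.038]
th 0.2 [0.011 0.059]
th 0.3 [0.02  0.079]
th 0.4 [0.03  0.098]
th 0.5 [0.042 0.116]
th 0.6 [0.056 0.133]
th 0.7 [0.071 0.148]
th 0.8 [0.088 0.162]
th 0.9 [0.106 0.174]
th 1.0 [0.125 0.184]
th 1.1 [0.145 0.192]
th 1.2 [0.166 0.199]
th 1.3 [0.188 0.203]
th 1.4 [0.209 0.204]
th 1.5 [0.231 0.204]
th 1.6 [0.253 0.202]
th 1.7 [0.274 0.197]
```

Call:
arm_command --plan '[{"tx": 0, "ty": 0, "tz": 0.04, "turn": 0}, {"tx": 0, "ty": 0, "tz": 0.08, "turn": 0}, {"tx": 0, "ty": 0, "tz": 0.12, "turn": 0}, {"tx": 0, "ty": 0, "tz": 0.12, "turn": 0}]'

```text
time_s: 1.9
position: [0.4619, -0.0089, 0.0769]
tool_rot: [-3.116, -0.383, 0.01]
wrist_force: [0.3, -0.6, 1.2]
finger_gap: 0.0857
finger_force: 0.0
```

Call:
arm_command --plan '[{"tx": 0, "ty": 0, "tz": 0, "turn": 0}, {"tx": 0, "ty": 0, "tz": 0, "turn": 0}, {"tx": 0, "ty": 0, "tz": 0, "turn": 0}, {"tx": 0, "ty": 0, "tz": 0, "turn": 0}, {"tx": 0, "ty": 0, "tz": 0, "turn": 0}, {"tx": 0, "ty": 0, "tz": 0, "turn": 0}]' --hand 255

```text
time_s: 2.5
position: [0.4645, -0.0068, 0.0823]
tool_rot: [-3.115, -0.385, -0.002]
wrist_force: [-11.0, 19.4, 18.0]
finger_gap: 0.0391
finger_force: 37.6
```

```bash
python3 -c "from st import *; print(s['finger_force'])"
```

```text
t 2.5 pos [ 0.4645 -0.0068  0.0823] heading 14.1 F [-11.   19.4  18. ] gap 0.0391 carrier -0.1125 -0.0014
37.632426023483276
```

Call:
arm_command --plan '[{"tx": 0, "ty": 0, "tz": -0.005, "turn": 0}, {"tx": 0, "ty": 0, "tz": -0.01, "turn": 0}, {"tx": 0.001, "ty": 0, "tz": -0.016, "turn": 0}, {"tx": 0.002, "ty": 0, "tz": -0.022, "turn": 0}, {"tx": 0.004, "ty": 0, "tz": -0.03, "turn": 0}, {"tx": 0.005, "ty": 0, "tz": -0.038, "turn": 0}, {"tx": 0.008, "ty": 0, "tz": -0.049, "turn": 0}, {"tx": 0.011, "ty": 0, "tz": -0.059, "turn": 0}, {"tx": 0.016, "ty": 0, "tz": -0.069, "turn": 0}, {"tx": 0.02, "ty": 0, "tz": -0.079, "turn": 0}]'

```text
time_s: 3.5
position: [0.4828, -0.0016, 0.1601]
tool_rot: [-3.114, -0.386, 0.002]
wrist_force: [-3.9, 20.6, -5.6]
finger_gap: 0.0387
finger_force: 42.6
```

```bash
python3 -c "
from st import *
cv2.imwrite('pics/s1.png',np.hstack([cams.camera('scene')[120:300,150:430],cams.camera('wrist')[:180,140:420]]))"
```

```text
t 3.5 pos [ 0.4828 -0.0016  0.1601] heading 14.15 F [-3.9 20.6 -5.6] gap 0.0387 carrier -0.0935 -0.0009
```

View pics/s1.png

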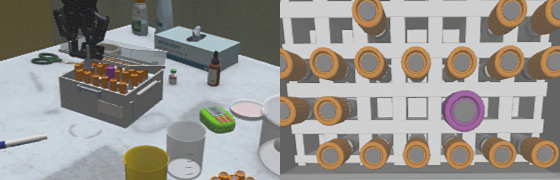

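The gripper has carried the paddle up and back, and the tubes now show without the lid edge. The purple cap is at about (465,110) in the right-hand crop. I'm continuing the arc.

Call:
arm_command --plan '[{"tx": 0.01, "ty": -0.001, "tz": -0.019, "turn": 0}, {"tx": 0.022, "ty": -0.001, "tz": -0.037, "turn": 0}, {"tx": 0.036, "ty": -0.001, "tz": -0.054, "turn": 0}, {"tx": 0.051, "ty": -0.001, "tz": -0.069, "turn": 0}, {"tx": 0.068, "ty": -0.001, "tz": -0.083, "turn": 0}, {"tx": 0.086, "ty": -0.001, "tz": -0.095, "turn": 0}, {"tx": 0.105, "ty": -0.001, "tz": -0.105, "turn": 0}, {"tx": 0.125, "ty": -0.001, "tz": -0.113, "turn": 0}, {"tx": 0.146, "ty": -0.001, "tz": -0.12, "turn": 0}]'

```text
time_s: 4.5
position: [0.6249, 0.0351, 0.281]
tool_rot: [-3.114, -0.388, 0.0]
wrist_force: [-6.1, 15.0, -4.1]
finger_gap: 0.0388
finger_force: 40.5
```

```bash
python3 -c "from st import *"
```

```text
t 4.5 pos [0.6249 0.0351 0.281 ] heading 14.19 F [-6.1 15.  -4.1] gap 0.0388 carrier 0.0532 0.0001
```

Call:
arm_command --plan '[{"tx": 0.022, "ty": 0, "tz": -0.004, "turn": 0}, {"tx": 0.043, "ty": 0, "tz": -0.005, "turn": 0}, {"tx": 0.065, "ty": 0, "tz": -0.005, "turn": 0}, {"tx": 0.087, "ty": 0, "tz": -0.003, "turn": 0}, {"tx": 0.108, "ty": 0, "tz": 0.002, "turn": 0}, {"tx": 0.108, "ty": 0, "tz": 0.002, "turn": 0}, {"tx": 0.108, "ty": 0, "tz": 0.002, "turn": 0}]'

```text
time_s: 5.2
position: [0.7298, 0.0592, 0.2779]
tool_rot: [3.118, 0.385, 0.0]
wrist_force: [-0.3, 1.3, -0.3]
finger_gap: 0.0005
finger_force: 0.0
```

```bash
python3 -c "
from st import *
cv2.imwrite('pics/s2.png',np.hstack([cams.camera('scene')[20:300,120:430],cams.camera('top')[20:300,120:320]]))"
```

```text
t 5.2 pos [0.7298 0.0592 0.2779] heading 14.1 F [-0.3  1.3 -0.3] gap 0.0005 carrier 0.1608 -0.0021
```

View pics/s2.png

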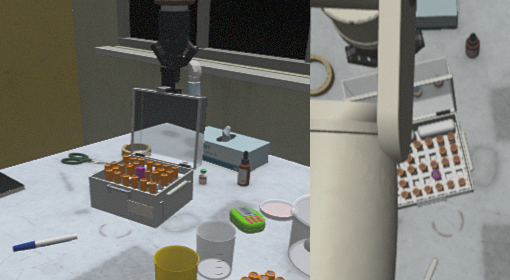

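The lid stands upright in the scene view, with its upper corners at about (255,110) and (325,117) in full-picture pixels. The paddle slipped out near the end of the arc, so I'm checking the lid angle.

Run:
```python
from st import *
H=o+.104*ex+[0,0,.085]
for th in (1.2,1.3,1.4,1.5,1.6,1.7,1.8):
    r=[]
    for u in (0,.045):
      for y in (.098,-.098):
        P=H+ey*y+ex*(-.176*np.cos(th)+u*np.sin(th))+np.array([0,0,.176*np.sin(th)+u*np.cos(th)])
        r+=[tuple(np.round(proj('scene',P)).astype(int))]
    print(th,r)
cv2.imwrite('pics/s3.png',cv2.resize(cams.camera('scene')[90:210,220:350],None,fx=4.5,fy=4.5,interpolation=cv2.INTER_CUBIC))
```

```text
t 5.3 pos [0.7294 0.0589 0.2785] heading 14.07 F [-0.4  0.   0.6] gap -0.0002 carrier 0.1604 -0.0022
1.2 [(np.int64(233), np.int64(120)), (np.int64(302), np.int64(132)), (np.int64(243), np.int64(110)), (np.int64(311), np.int64(121))]
1.3 [(np.int64(237), np.int64(117)), (np.int64(305), np.int64(128)), (np.int64(247), np.int64(109)), (np.int64(315), np.int64(119))]
1.4 [(np.int64(241), np.int64(114)), (np.int64(309), np.int64(125)), (np.int64(252), np.int64(107)), (np.int64(318), np.int64(117))]
1.5 [(np.int64(245), np.int64(112)), (np.int64(313), np.int64(122)), (np.int64(256), np.int64(107)), (np.int64(322), np.int64(117))]
1.6 [(np.int64(249), np.int64(110)), (np.int64(316), np.int64(120)), (np.int64(260), np.int64(107)), (np.int64(325), np.int64(117))]
1.7 [(np.int64(253), np.int64(109)), (np.int64(320), np.int64(119)), (np.int64(263), np.int64(108)), (np.int64(328), np.int64(118))]
1.8 [(np.int64(257), np.int64(109)), (np.int64(323), np.int64(119)), (np.int64(267), np.int64(110)), (np.int64(331), np.int64(120))]
```

View pics/s3.png

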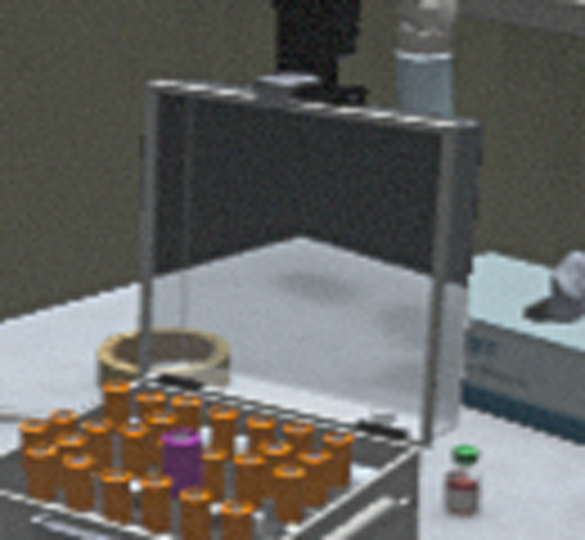

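The lid's near edge, at crop (150,85) and (440,122), maps to full-picture (253,109) and (318,117). That gives a lid angle of about 1.67 rad, so it is open. Next I retreat upward and go over the tall tube.

Call:
arm_command --plan '[{"tx": 0, "ty": 0, "tz": -0.04, "turn": 0}, {"tx": 0, "ty": 0, "tz": -0.08, "turn": 0}, {"tx": -0.04, "ty": 0.01, "tz": -0.085, "turn": 0}, {"tx": -0.085, "ty": 0.02, "tz": -0.085, "turn": 0}, {"tx": -0.13, "ty": 0.023, "tz": -0.085, "turn": 0}, {"tx": -0.17, "ty": 0.023, "tz": -0.07, "turn": 0}, {"tx": -0.185, "ty": 0.023, "tz": -0.03, "turn": 0}, {"tx": -0.185, "ty": 0.023, "tz": 0.015, "turn": 0}, {"tx": -0.185, "ty": 0.023, "tz": 0.055, "turn": 0}, {"tx": -0.185, "ty": 0.023, "tz": 0.055, "turn": 0}]' --hand 105

```text
time_s: 6.35
position: [0.5536, -0.0081, 0.2185]
tool_rot: [-3.116, -0.384, 0.009]
wrist_force: [-0.3, 0.6, -0.3]
finger_gap: 0.0504
finger_force: 0.0
```

Run:
```python
from st import *
i=cams.camera_info('wrist'); im=cams.camera('wrist'); cv2.imwrite('pics/w2.png',im)
hsv=cv2.cvtColor(im,cv2.COLOR_BGR2HSV)
m=cv2.inRange(hsv,(125,60,40),(165,255,255))
c=max(cv2.findContours(m,cv2.RETR_EXTERNAL,cv2.CHAIN_APPROX_NONE)[0],key=cv2.contourArea)
(u,v),r=cv2.minEnclosingCircle(c); print('cap',u,v,r,cv2.boundingRect(c)); P=onz('wrist',u,v,.119,i); print(P,'car',(P-o)@ex,(P-o)@ey,'diam',2*np.linalg.norm(onz('wrist',u+r,v,.119,i)-P))
print('pred TCP axis px',proj('wrist',[p[0],p[1],.119],i))
# orange caps
m=cv2.inRange(hsv,(5,90,60),(22,255,255))
for c in cv2.findContours(m,cv2.RETR_EXTERNAL,cv2.CHAIN_APPROX_NONE)[0]:
    if cv2.contourArea(c)>300:
        (u,v),r=cv2.minEnclosingCircle(c);Q=onz('wrist',u,v,.103,i); print('or',round(u),round(v),round(r),((Q-o)@ex).round(4),((Q-o)@ey).round(4))
print('go',go([P[0],P[1],.13]))
```

```text
t 6.35 pos [ 0.5536 -0.0081  0.2185] heading 14.06 F [-0.3  0.6 -0.3] gap 0.0504 carrier -0.0265 -0.0244
cap 278.0 197.5 17.9514217376709 (265, 180, 28, 36)
[ 0.56142472 -0.0059778   0.119     ] car -0.018333310921262964 -0.02424188463079171 diam 0.026029631756823296
pred TCP axis px (np.float64(278.1888141317555), np.float64(208.2003359495432))
or 279 224 12 -0.045 -0.025
or 218 222 15 -0.0433 0.0236
or 187 222 15 -0.0434 0.0478
or 340 220 15 -0.0417 -0.0727
or 310 221 14 -0.0422 -0.0491
or 248 221 14 -0.0422 -0.0005
or 185 192 15 -0.0185 0.0474
or 152 192 16 -0.0185 0.0724
or 214 162 13 0.0048 0.0241
or 182 161 14 0.0052 0.0475
or 150 160 15 0.0059 0.072
or 343 161 14 0.0055 -0.0728
or 311 162 13 0.0051 -0.0486
or 246 162 13 0.005 -0.0003
or 279 160 14 0.0063 -0.0252
or 345 127 14 0.0301 -0.0728
or 311 128 12 0.0295 -0.0485
or 214 126 17 0.0311 0.0219
or 175 92 14 0.0542 0.0486
or 141 92 16 0.0544 0.0729
or 313 93 12 0.0537 -0.049
or 278 94 12 0.0535 -0.0241
or 243 94 12 0.0533 0.0007
or 208 93 13 0.0539 0.0251
or 348 92 13 0.0544 -0.0735
go [0.0087 0.0001 0.0884]
```

View pics/w2.png

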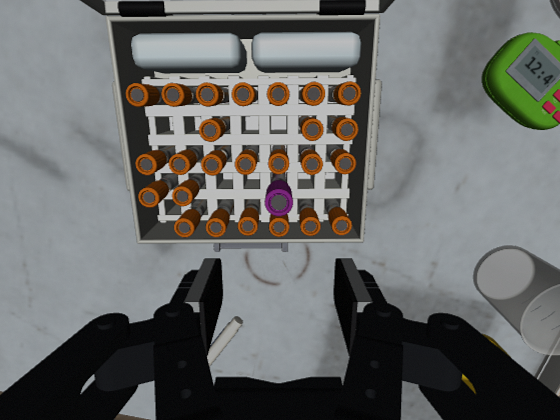

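The wrist view shows the purple cap's top at (279,203), against the tool axis at (278,208), which puts it about 4 mm forward. The lane on either side is clear and all the tubes are standing. I'm going down into the lane.

Call:
arm_command --plan '[{"tx": 0.004, "ty": 0, "tz": 0.03, "turn": 0}, {"tx": 0.004, "ty": 0, "tz": 0.06, "turn": 0}, {"tx": 0.004, "ty": 0, "tz": 0.08, "turn": 0}, {"tx": 0.004, "ty": 0, "tz": 0.1, "turn": 0}, {"tx": 0.004, "ty": 0, "tz": 0.115, "turn": 0}, {"tx": 0.004, "ty": 0, "tz": 0.13, "turn": 0}, {"tx": 0.004, "ty": 0, "tz": 0.13, "turn": 0}, {"tx": 0.004, "ty": 0, "tz": 0.13, "turn": 0}]'

```text
time_s: 7.2
position: [0.5603, -0.0072, 0.0932]
tool_rot: [3.118, 0.385, 0.001]
wrist_force: [0.2, -0.1, 0.8]
finger_gap: 0.05
finger_force: 0.0
```

Call:
arm_command --plan '[{"tx": 0, "ty": 0, "tz": 0, "turn": 0}, {"tx": 0, "ty": 0, "tz": 0, "turn": 0}, {"tx": 0, "ty": 0, "tz": 0, "turn": 0}, {"tx": 0, "ty": 0, "tz": 0, "turn": 0}, {"tx": 0, "ty": 0, "tz": 0, "turn": 0}]' --hand 255 --newtons 25

```text
time_s: 7.7
position: [0.5603, -0.0072, 0.0932]
tool_rot: [3.118, 0.385, 0.002]
wrist_force: [0.2, 0.0, 6.9]
finger_gap: 0.0186
finger_force: 25.0
```

Call:
arm_command --plan '[{"tx": 0, "ty": 0, "tz": -0.01, "turn": 0}, {"tx": 0, "ty": 0, "tz": -0.025, "turn": 0}, {"tx": 0, "ty": 0, "tz": -0.045, "turn": 0}, {"tx": 0, "ty": 0, "tz": -0.07, "turn": 0}, {"tx": 0, "ty": 0, "tz": -0.1, "turn": 0}, {"tx": 0, "ty": 0, "tz": -0.13, "turn": 0}, {"tx": 0, "ty": 0, "tz": -0.155, "turn": 0}, {"tx": 0, "ty": 0, "tz": -0.165, "turn": 0}, {"tx": 0, "ty": 0, "tz": -0.165, "turn": 0}]'

```text
time_s: 8.6
position: [0.5602, -0.0072, 0.259]
tool_rot: [3.117, 0.385, 0.004]
wrist_force: [-0.3, 0.3, -0.9]
finger_gap: 0.0186
finger_force: 24.5
```

Run:
```python
from st import *
cv2.imwrite('pics/s4.png',np.hstack([cams.camera('scene')[40:340,150:430],cams.camera('top')[100:400,170:430]]))
i=cams.camera_info('top')
print('beaker pred px crop', proj('top',[.505,-.289,.093],i),proj('top',[.505,-.289,.004],i)); print('go',go([.505,-.289,p[2]]))
```

```text
t 8.6 pos [ 0.5602 -0.0072  0.259 ] heading 14.09 F [-0.3  0.3 -0.9] gap 0.0186 carrier -0.0198 -0.0251
beaker pred px crop (np.float64(376.3855680929974), np.float64(222.15119485265947)) (np.float64(367.59768718785705), np.float64(223.78370078473776))
go [-1.221e-01  2.599e-01 -1.000e-04]
```

View pics/s4.png

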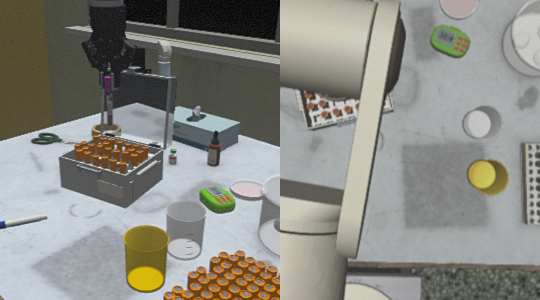

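The tube hangs straight from the gripper by its cap at about (108,85) in the crop. The near clear beaker's floor, at crop (477,122), matches the predicted (367,223) in full-picture pixels. I'm carrying the tube over.

Call:
arm_command --plan '[{"tx": -0.007, "ty": 0.015, "tz": 0, "turn": 0}, {"tx": -0.021, "ty": 0.045, "tz": 0, "turn": 0}, {"tx": -0.037, "ty": 0.08, "tz": 0, "turn": 0}, {"tx": -0.054, "ty": 0.115, "tz": 0, "turn": 0}, {"tx": -0.07, "ty": 0.15, "tz": 0, "turn": 0}, {"tx": -0.087, "ty": 0.185, "tz": 0, "turn": 0}, {"tx": -0.103, "ty": 0.22, "tz": 0, "turn": 0}, {"tx": -0.115, "ty": 0.245, "tz": 0, "turn": 0}, {"tx": -0.122, "ty": 0.26, "tz": 0, "turn": 0}, {"tx": -0.122, "ty": 0.26, "tz": 0, "turn": 0}]'

```text
time_s: 9.7
position: [0.5039, -0.2909, 0.2562]
tool_rot: [-3.117, -0.381, 0.002]
wrist_force: [0.3, -0.2, -0.9]
finger_gap: 0.0189
finger_force: 24.5
```

Run:
```python
from st import *
i=cams.camera_info('wrist')
cv2.imwrite('pics/w3.png',np.hstack([cams.camera('wrist')[60:,100:460],cams.camera('scene')[40:400,150:430]]))
for z in (.093,.004): print(z,proj('wrist',[.505,-.289,z],i),'TCPaxis',proj('wrist',[p[0],p[1],z],i), proj('scene',[p[0],p[1],z]))
```

```text
t 9.7 pos [ 0.5039 -0.2909  0.2562] heading 13.95 F [ 0.3 -0.2 -0.9] gap 0.0189 carrier -0.1436 -0.2866
0.093 (np.float64(276.32656100392177), np.float64(186.14152363858358)) TCPaxis (np.float64(278.09015677163467), np.float64(187.80857911268723)) (np.float64(337.5841935999002), np.float64(251.84589681539097))
0.004 (np.float64(276.74861303575744), np.float64(167.8169848035841)) TCPaxis (np.float64(278.1370928071558), np.float64(169.1509027038797)) (np.float64(335.06281457239265), np.float64(291.01883674854747))
```

View pics/w3.png

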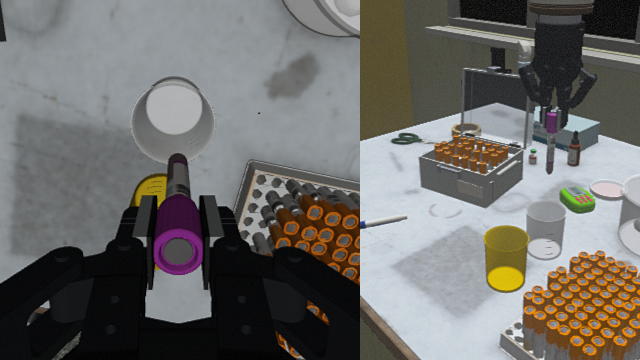

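In the wrist view the beaker's rim centre is at full-picture (273,180) and its floor at (275,167), against the tool axis at (278,188) and (278,169). I correct about 4 mm left and 4 mm forward, then lower.

Call:
arm_command --plan '[{"tx": 0.004, "ty": -0.004, "tz": 0.015, "turn": 0}, {"tx": 0.004, "ty": -0.004, "tz": 0.04, "turn": 0}, {"tx": 0.004, "ty": -0.004, "tz": 0.06, "turn": 0}, {"tx": 0.004, "ty": -0.004, "tz": 0.08, "turn": 0}, {"tx": 0.004, "ty": -0.004, "tz": 0.1, "turn": 0}, {"tx": 0.004, "ty": -0.004, "tz": 0.12, "turn": 0}, {"tx": 0.004, "ty": -0.004, "tz": 0.135, "turn": 0}, {"tx": 0.004, "ty": -0.004, "tz": 0.145, "turn": 0}, {"tx": 0.004, "ty": -0.004, "tz": 0.155, "turn": 0}, {"tx": 0.004, "ty": -0.004, "tz": 0.16, "turn": 0}]'

```text
time_s: 10.8
position: [0.5077, -0.2839, 0.0965]
tool_rot: [-3.117, -0.386, 0.0]
wrist_force: [-0.1, -1.4, -0.3]
finger_gap: 0.0189
finger_force: 24.5
```

Call:
arm_command --plan '[{"tx": 0, "ty": 0, "tz": 0.002, "turn": 0}, {"tx": 0, "ty": 0, "tz": 0.002, "turn": 0}, {"tx": 0, "ty": 0, "tz": 0.002, "turn": 0}]'

```text
time_s: 11.1
position: [0.5079, -0.2844, 0.0958]
tool_rot: [3.118, 0.385, 0.001]
wrist_force: [-0.2, 1.0, -0.3]
finger_gap: 0.0185
finger_force: 24.5
```

Call:
arm_command --plan '[{"tx": 0, "ty": 0, "tz": 0.003, "turn": 0}, {"tx": 0, "ty": 0, "tz": 0.003, "turn": 0}]'

```text
time_s: 11.3
position: [0.5077, -0.2842, 0.0921]
tool_rot: [-3.118, -0.385, 0.0]
wrist_force: [-0.5, -0.4, -0.5]
finger_gap: 0.0192
finger_force: 24.5
```

Call:
arm_command --plan '[{"tx": 0, "ty": 0, "tz": 0, "turn": 0}, {"tx": 0, "ty": 0, "tz": 0, "turn": 0}, {"tx": 0, "ty": 0, "tz": 0, "turn": 0}, {"tx": 0, "ty": 0, "tz": -0.01, "turn": 0}, {"tx": 0, "ty": 0, "tz": -0.025, "turn": 0}, {"tx": 0, "ty": 0, "tz": -0.05, "turn": 0}, {"tx": 0, "ty": 0, "tz": -0.09, "turn": 0}, {"tx": 0, "ty": 0, "tz": -0.13, "turn": 0}, {"tx": 0, "ty": 0, "tz": -0.15, "turn": 0}, {"tx": 0, "ty": 0, "tz": -0.15, "turn": 0}]' --hand 160

```text
time_s: 12.3
position: [0.5085, -0.2847, 0.2472]
tool_rot: [3.114, 0.385, 0.007]
wrist_force: [1.0, -1.4, -0.5]
finger_gap: 0.0319
finger_force: 0.0
```

Run:
```python
from st import *
cv2.imwrite('pics/w4.png',np.hstack([cams.camera('wrist')[20:380,100:460],cams.camera('scene')[40:400,150:430]]))
```

```text
t 12.3 pos [ 0.5085 -0.2847  0.2472] heading 14.09 F [ 1.  -1.4 -0.5] gap 0.0319 carrier -0.1376 -0.2817
```

View pics/w4.png

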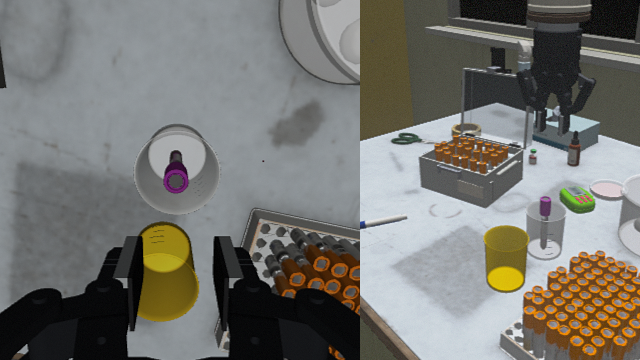

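The tube stands upright in the beaker, with its purple cap at (176,178) in the wrist crop and (545,205) in the scene crop. The lid is still standing and the gripper is clear. I let it settle for a moment and hand in.

Call:
arm_command --plan '[{"tx": 0, "ty": 0, "tz": 0, "turn": 0}, {"tx": 0, "ty": 0, "tz": 0, "turn": 0}, {"tx": 0, "ty": 0, "tz": 0, "turn": 0}, {"tx": 0, "ty": 0, "tz": 0, "turn": 0}, {"tx": 0, "ty": 0, "tz": 0, "turn": 0}, {"tx": 0, "ty": 0, "tz": 0, "turn": 0}]'

```text
time_s: 13.0
position: [0.5077, -0.2842, 0.2422]
tool_rot: [-3.118, -0.385, 0.0]
wrist_force: [0.8, -0.3, -0.4]
finger_gap: 0.0316
finger_force: 0.0
```

```bash
python3 -c "
from workcell import env
print(env.job_done())"
```

```text
the job is handed in; nothing more can be done
None
```

I handed the job in at about 13 s, but no verdict came back: the last pictures show the lid standing open (about 1.67 rad when measured), the tall tube upright in the near clear beaker, and the other tubes in place.

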